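# Clamp the plaster cast and ready the spatula

### The job

At the dental lab bench, wind the vise's crank clockwise until the sliding jaw grips the plaster model firmly between the jaws. Then draw the long-handled spatula out of the sloping rack, turn it level and hold it still with the tip of its blade above the middle of the clamped model, some 4 to 12 cm clear of it; finish while holding it there. Leave the short knife in the rack and do not knock the other things about.

Things in the scene. Friction and masses are not known exactly. Their poses are not given: they have to be found in the camera images.
- vise: Grey vise fixed on a wooden riser 120 x 200 x 30 mm. Origin: centre of the riser's underside; z up. Screw along its y, 78 mm above the bench, crank at the +y end. Bed 60 mm above the bench. Fixed jaw 76 mm wide (x), top at 95 mm, gripping face at y = -60 mm looking to +y; the sliding jaw closes towards -y. Screw bracket at y = 60 to 75 mm, top at 96 mm.
- jaw: Sliding steel jaw, 74 x 25 x 34 mm, top 95 mm above the bench. Origin: middle of the lower edge of its gripping face (the face looks to the vise's -y), axes parallel to the vise's. It moves only when the crank is wound.
- crank (a joint): Crank angle, rad, 0 to 15.7; starts at 0 to 3.5. Grows when wound clockwise seen from the crank's end (looking to the vise's -y), closing the jaw 8 mm a turn. The jaws are 58 mm apart at 0, so they meet the 46 mm model at about 9.4; the grip is slightly springy and firm 1 rad further. Stiff (0.08 N m, 2.5 N at the grip); stays where it is left.
- crank_hub (a point): Point on the screw's axis level with the middle of the crank's grip, 78 mm above the bench, 139 mm from the vise's origin along the vise's y. At crank angle q the grip's centre lies at this point + 32 mm * (-sin q, 0, cos q) in the vise's frame: up at 0, to the vise's -x at pi/2.
- crank_knob (a point): Centre of the crank's grip, a black freely rolling sleeve of 14 mm diameter and 40 mm length, parallel to the screw (vise's y), 32 mm from its axis. It stands outwards from the crank arm, which ends 18 mm before this point on the vise's side. Its own axes roll with the sleeve.
- model: Cream plaster cast of a jaw: block 56 mm (its x) x 46 mm (its y, between the jaws) x 28 mm high, with an arch of teeth up to 42 mm. Stands loose on the vise's bed between the jaws. Origin: centre of its underside, 60 mm above the bench; its axes are parallel to the vise's.
- spatula: 195 mm long: steel blade 60 x 16 x 4 mm, flat-sided wooden handle 135 mm long, 18 wide (its y), 14 thick (its x). 60 g, centre of mass 85 mm from the blade's tip, which is the origin; z runs to the handle's end. Stands blade down, 96 mm deep, in either well of the rack, leaning 45 degrees to the rack's +x: its y level, its x 45 degrees down to the rack's +x. Clearance 1.5 mm a side.
- short_knife: Bystander: knife of the same make with a shorter handle (140 mm over all, so only 44 mm stands out of the rack) in the other well. Origin at the blade's tip, z towards the handle's end.
- rack: Fixed aluminium rack, base 140 x 150 x 6 mm, two square tubes (wells) at y = -45 and +45 mm, outside 25 x 29 mm, 100 mm long, leaning 45 degrees towards +x (away from the robot), mouths about 90 mm above the bench. Origin on the bench, z up.
- spare_model: Bystander: another plaster cast like the model, loose on the bench, origin at the centre of its underside.
- jar: Bystander: small closed jar, 52 mm across, 65 mm high, origin at the centre of its underside.
- palette: Bystander: shallow mixing palette 120 x 170 x 22 mm, origin at the centre of its underside.
- vise_mid (a point): Point on the vise's bed, 60 mm above the bench, where the middle of the model's underside is when clamped centrally (37 mm from the vise's origin towards its -y).
There are look-alikes about, which are no part of the job. There is more than one size of the rack; the job needs the middle-sized.

How it is judged (in metres and radians):
On the way, in this order (a step that is already met when the one before it is completed fails the run):
1. the jaw grips the model firmly (over 8 N) (contact force between jaw and model above 8 N), for 0.2 s.
2. the spatula is out of the rack, in the fingers (contact force between the fingers and spatula above 1 N and contact force between rack and spatula below 0.05 N and distance of spatula from where it was at the start of the episode above 0.09 m and height (world z) of spatula above 0.07 m), for 0.1 s.
At the end, for the whole second after the job is handed in: The jaw presses on the model with over 6 N, the model standing in the vise within 25 mm of its place; the spatula is held in the fingers, still, within 15 degrees of level, the tip of its blade within 35 mm horizontally of the model's centre and 20 to 140 mm above the teeth, touching nothing else (contact force between jaw and model above 6 N and distance between model and vise_mid below 0.025 m and angle between model's own z axis and vertical below 0.15 rad and contact force between the fingers and spatula above 1 N and angle between spatula's own z axis and vertical between 1.309 and 1.833 rad and horizontal distance between spatula and model below 0.035 m and z of spatula in the frame of model between 0.062 and 0.182 m and linear speed of spatula below 0.03 m/s and angular speed of spatula below 0.3 rad/s and contact force between each of vise, model, rack and spatula below 0.05 N); the arm keeps its last pose, push and grip.
It fails at once if the spare model was moved more than 3 cm (distance of spare_model from where it was at the start of the episode above 0.03 m).
It fails at once if the jar was moved more than 3 cm (distance of jar from where it was at the start of the episode above 0.03 m).
It fails at once if the palette was moved more than 3 cm (distance of palette from where it was at the start of the episode above 0.03 m).
It fails at once if the short knife was disturbed (distance of short_knife from where it was at the start of the episode above 0.025 m).
It also fails if it takes over 62 s, if anything falls off the work surface, if the arm or the gripper's body presses on something with over 40 N, if the wrist force passes 120 N, or if a joint passes its speed limit or range.

### The arm

A 7-joint arm with a two-finger parallel gripper is mounted at the origin on the work surface. World frame = base frame: x ahead of the robot, y to its left, z up, the work surface at z = 0. Lengths are in m, angles in degrees, forces in N, time in s.
With the tool pointing down it reaches from about 0.425 to 0.875 m from the base axis. Payload 4.7 kg.
Tool frame: the origin (TCP) lies at the very end of the fingers, on their centre line; the grasp point (between the pads) lies env.hold_point_z behind it (env.hold_point_z is the distance from the TCP to the grasp point, in m); z points along the fingers, y is the line along which they close (so a half turn about z gives the same grasp; the last joint's range is limited). The gripper opens to 87 mm and grips with 3 to 60 N. Pads are 19 mm wide; open, the fingers measure 117 mm over their backs; the gripper's body (75 mm by 190 mm) begins 51 mm behind the grasp point.
Start: joints at [-62.504, 18.392, -4.016, 83.108, 1.295, 78.541, -3.26], TCP at [0.292, 0.581, 0.223] pointing down, gripper open.
Joint ranges: [-163.93, 163.93], [-17.29, 119.83], [-79.2, 71.16], [3.27, 140.29], [-89.18, 269.18], [5.43, 117.66], [-154.24, 154.24]. Speed limits (degrees/s): [147.25, 147.25, 180, 180, 180, 180, 180].

### API

Orientations are given as [roll, pitch, yaw] about the fixed x, y, z axes, in that order (R = Rz(yaw) Ry(pitch) Rx(roll)).
In Python, from cell import env gives the robot as it stands.
- The arm moves only by the shell command python3 -m jog 'ROWS' [FORCE]. ROWS is JSON, a list of rows, each an object with "dp": the shift along the tool's x, y, z in cm, a list of three; "twist": the turn about the tool's z in degrees; "fingers": the opening, from 0 (shut) to 1 (fully open). A call has 1 to 8 rows; each row is the pose to reach, as a shift and turn from the pose commanded when the call began, along the tool's axes at that moment; what a row does not reach only later rows make up. A row lasts 1/8 s, in which the tool goes at most 62.5 mm and 10.7 degrees, less where a joint would pass 70% of its speed; a pose out of reach is approached as far as the arm can. A call with a gripper value outside its range is refused whole. The fingers move at their own pace and stop on an object; FORCE is the grip in N (left out, the last holds). Time passes only in rows, so rows that repeat a pose let the fingers close. It gives the time, the measured TCP pose, the force, the opening and the grip force at its end, in the units of the state.
- env.get_obs(): the state, without advancing time (a new reading comes with each control period).
- env.read_camera(name): name is "scene" or "top" or "wrist"; returns a dict with "pixels" (384x512x3 uint8, blue, green, red), "depth" (384x512 float32, m along the optical axis (not along the pixel's ray), 0 where there is no reading), "fx", "fy", "cx", "cy" (pixels), "rvec" (rotation vector, rad) and "tvec" (3), from world to camera coordinates, as OpenCV has them. Camera axes: x right, y down, z forward; pixel columns grow to the right and rows downward; lengths in m; the calibration is good to about 2 mm. A picture is of the moment at which its call begins.
- env.sign_off(): hands the job in; it is judged then, once.
The state is a dict: "time_s": time; "qpos": joint angles; "joint_velocities": joint speeds; "effort": joint torques, N m; "tool_pos": TCP position; "tool_rot": TCP orientation; "force": force on the tool from outside, world axes, zero at the start; "wrist_torque": the same for the moment, N m; "grip_width": finger opening in m; "grasp_force": force on a finger pad.
Only numpy, scipy, OpenCV 4.12 (cv2) and the standard library are available. Lean on these libraries where they do the work, as an engineer would, in place of code of your own. Each camera call takes 0.05 s, during which the arm holds its last target. There are 200 camera calls.

## Working session

There is one attempt and no reset: what is moved stays moved. The work goes in short steps, Python scripts to look and compute and a shell command to move; the robot and the scene stay as the last step left them, time stands still between calls to the robot, and variables do not carry over. Pictures are saved under pics/ and viewed, at most 10 in all, crops included, and the job is handed in when it is done.

```bash
ls; mkdir -p pics
cat > h.py <<'E'
import numpy as np, cv2
from cell import env
from scipy.spatial.transform import Rotation as R
def grab(n):
    c=env.read_camera(n); np.savez('pics/%s.npz'%n,**c); return c
def load(n): return dict(np.load('pics/%s.npz'%n))
def cloud(c):
    d=c['depth']; v,u=np.mgrid[:d.shape[0],:d.shape[1]]
    P=np.stack([(u-c['cx'])/c['fx']*d,(v-c['cy'])/c['fy']*d,d],-1)
    M=cv2.Rodrigues(c['rvec'])[0]; W=(P-c['tvec'].reshape(3))@M; W[d==0]=np.nan
    return W
E
python3 - <<'E'
from h import *
a=grab('scene'); b=grab('top')
for n,c in(('scene',a),('top',b)): cv2.imwrite('pics/%s0.png'%n,cv2.resize(c['pixels'],(768,576)))
print(env.hold_point_z, env.get_obs())
E
```

```text
pics
0.0187 {'time_s': 0.1, 'qpos': array([-62.50273866,  18.4342412 ,  -4.01318221,  83.16926763,
         1.29561846,  78.54172643,  -3.25904162]), 'joint_velocities': array([-0.03287588, -0.1398054 ,  0.05553703, -0.24998429, -0.00787872,
        0.08982077,  0.01866786]), 'effort': array([-9.35489561e-05, -4.92569590e+01, -4.05734070e-01, -3.13398671e+01,
       -6.40722038e-02,  3.94695054e-02,  8.53968049e-05]), 'tool_pos': array([0.29179149, 0.58025301, 0.22156518]), 'tool_rot': array([-1.79900024e+02,  6.93602145e-03,  1.53311222e+02]), 'force': array([-0.70510226, -0.64401816, -0.58592037]), 'wrist_torque': array([ 0.00747933, -0.03229158, -0.02286316]), 'grasp_force': 0.0, 'grip_width': 0.08719796286950988}
```

View pics/scene0.png

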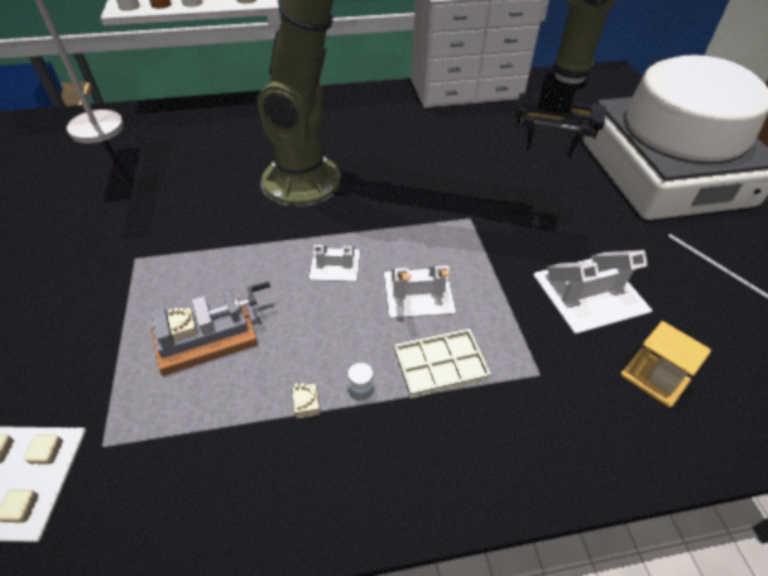

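View pics/top0.png

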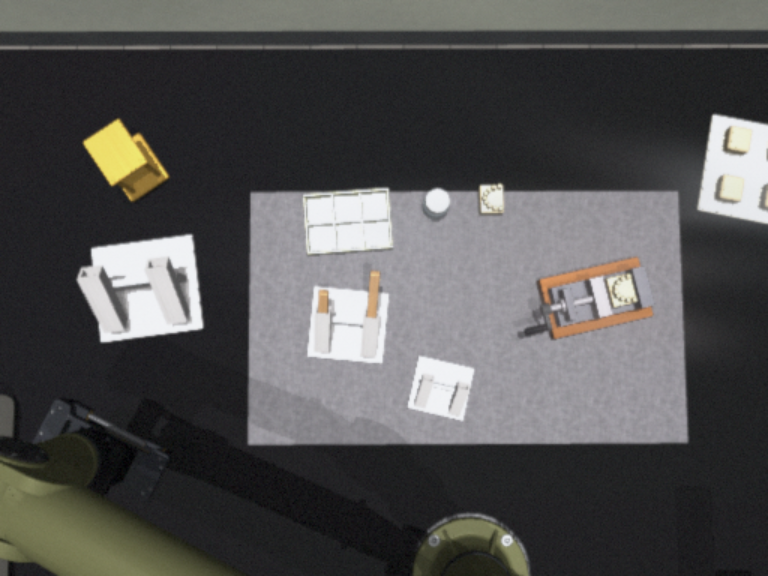

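The top view (768x576) shows three racks: large at (145,290), middle with the two handles at (350,325) and small and empty at (440,388). The middle one is the job's; its longer handle, on the right at (374,295), is the spatula, and the shorter one at (322,302) is the knife. The vise is at (598,298), with its crank to the left and the grip near (535,330). I'll enlarge the rack and vise to confirm.

Run:
```python
from h import *
c=load('top'); p=c['pixels']
a=cv2.resize(p[170:250,195:270],None,fx=5,fy=5,interpolation=cv2.INTER_CUBIC)
b=cv2.resize(p[160:240,335:445],None,fx=5,fy=5,interpolation=cv2.INTER_CUBIC)[:,:]
im=np.hstack([a,b])[:, :]; print(im.shape)
im=cv2.resize(im,(800,int(im.shape[0]*800/im.shape[1])))
cv2.imwrite('pics/crop1.png',im)
W=cloud(c)
# table height check & vise riser, rack base
for u,v in [(300,230),(420,290),(415,194),(235,228)]: print(u,v,W[v,u].round(4))
hsv=cv2.cvtColor(p,cv2.COLOR_BGR2HSV)
m=(hsv[...,0]<20)&(hsv[...,1]>130)&(hsv[...,2]>60)
for nm,(u0,u1,v0,v1) in dict(riser=(350,440,165,235),knife=(205,222,180,222),spat=(238,258,170,222)).items():
    mm=np.zeros_like(m); mm[v0:v1,u0:u1]=m[v0:v1,u0:u1]; q=W[mm]; q=q[~np.isnan(q[:,0])]
    print(nm,len(q),np.nanmin(q,0).round(3),np.nanmax(q,0).round(3))
    if nm=='riser':
        t=q[(q[:,2]>.02)&(q[:,2]<.04)]; r=cv2.minAreaRect((t[:,:2]*1000).astype(np.float32)); print(r)
    else:
        o=q.mean(0); s=np.linalg.svd(q-o)[2][0]; print(o.round(4),s.round(3))
# rack base plate: white near z=6mm
q=W[185:250,200:265].reshape(-1,3); q=q[(q[:,2]>.003)&(q[:,2]<.012)]
bp=p[185:250,200:265].reshape(-1,3)[(W[185:250,200:265].reshape(-1,3)[:,2]>.003)&(W[185:250,200:265].reshape(-1,3)[:,2]<.012)]
q=q[bp.min(1)>180]; print('rack',len(q),cv2.minAreaRect((q[:,:2]*1000).astype(np.float32)),q[:,2].mean())
# knob: dark px above 0.08 around crank
s=(slice(200,240),slice(340,375)); q=W[s].reshape(-1,3); g=p[s].reshape(-1,3).max(1); 
k=q[(g<60)&(q[:,2]>.05)]; print('knob',len(k),np.median(k,0),k.min(0),k.max(0))
# model top
q=W[175:215,395:432].reshape(-1,3); print('hmax', np.nanmax(q[:,2]))
```

```text
(400, 925, 3)
300 230 [ 0.4393  0.0303 -0.0011]
420 290 [ 0.2628 -0.3181  0.0064]
415 194 [ 0.5383 -0.2818  0.088 ]
235 228 [0.446  0.223  0.0094]
riser 295 [ 0.456 -0.357  0.023] [ 0.604 -0.143  0.037]
((532.421630859375, -250.08006286621094), (113.49365234375, 196.30628967285156), 13.255365371704102)Traceback (most recent call last):
  File "<stdin>", line 15, in <module>
    res = np.fmin.reduce(a, axis=axis, out=out, **kwargs)
ValueError: zero-size array to reduction operation fmin which has no identity
```

View pics/crop1.png

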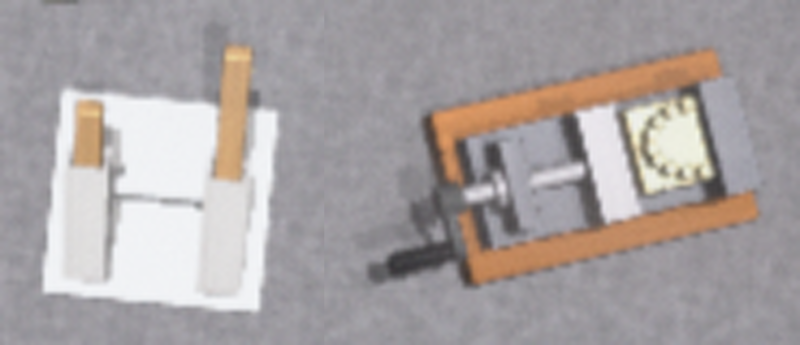

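The crop confirms the middle-sized rack, with the long spatula handle on the right at crop (233,110) and the short knife on the left at (88,135). The vise's crank grip is at crop (400,262), towards the vise's -x, so q is past about 1 rad.

Run:
```python
from h import *
c=load('top'); p=c['pixels'];W=cloud(c); hsv=cv2.cvtColor(p,cv2.COLOR_BGR2HSV)
m=(hsv[...,0]<25)&(hsv[...,1]>90)&(hsv[...,2]>60)
def reg(mask,u0,u1,v0,v1):
    mm=np.zeros_like(mask); mm[v0:v1,u0:u1]=mask[v0:v1,u0:u1]; return mm
for nm,b in dict(knife=(205,225,175,222),spat=(235,262,170,222)).items():
    mm=reg(m,*b)&(W[...,2]>.06); q=W[mm]; print(nm,len(q),q.min(0).round(3),q.max(0).round(3))
    o=q.mean(0); s=np.linalg.svd(q-o)[2][0]; print(o.round(4),s.round(3))
    zs=np.argsort(q[:,2]); print(q[zs[:8]].mean(0).round(4), q[zs[-8:]].mean(0).round(4))
w=(p.min(2)>190)
mm=reg(w,200,265,185,250)&(W[...,2]<.02); q=W[mm]; print('rack',len(q),cv2.minAreaRect((q[:,:2]*1000).astype(np.float32)),q[:,2].mean())
s=reg(np.ones_like(w),335,375,200,240); k=W[s&(p.max(2)<70)&(W[...,2]>.04)]
print('knob',len(k),k.min(0).round(3),k.max(0).round(3)); 
mm=reg((hsv[...,0]>15)&(hsv[...,0]<40)&(hsv[...,2]>150),400,432,175,215)&(W[...,2]>.075); q=W[mm]; print('model',len(q),cv2.minAreaRect((q[:,:2]*1000).astype(np.float32)),np.percentile(q[:,2],[5,50,98]))
v=np.array([.5324,-.2501]);
for a in (11,13.26,15):
    y=np.array([-np.sin(np.radians(a)),np.cos(np.radians(a))]); x=np.array([y[1],-y[0]])
    print(a,'hub',v+.139*y)
y=np.array([-.2294,.9733]);x=np.array([.9733,.2294])
L=np.c_[(k[:,:2]-v)@x,(k[:,:2]-v)@y,k[:,2]]; print('knob in vise frame'); L=L[L[:,1]>.122]; print(len(L),L.min(0).round(3),L.max(0).round(3),np.median(L,0).round(3)); print(L[np.argsort(L[:,1])][::3].round(3))
S=load('scene');WS=cloud(S)
k=WS[(S['pixels'].max(2)<70)&(WS[...,2]>.04)]; L=np.c_[(k[:,:2]-v)@x,(k[:,:2]-v)@y,k[:,2]]
L=L[(L[:,1]>.118)&(L[:,1]<.17)&(abs(L[:,0])<.05)]; print('scene',len(L),np.median(L,0).round(3),L.min(0).round(3),L.max(0).round(3))
```

```text
knife 71 [0.504 0.266 0.093] [0.538 0.281 0.126]
[0.5204 0.2737 0.1109] [-0.761  0.054 -0.646]
[0.5052 0.2759 0.0963] [0.5321 0.2744 0.1241]
spat 152 [0.495 0.173 0.094] [0.569 0.192 0.164]
[0.5317 0.1824 0.1315] [-0.721  0.078 -0.689]
[0.4965 0.1879 0.097 ] [0.5624 0.1774 0.1628]
rack 1392 ((482.0617980957031, 233.09896850585938), (149.60098266601562, 141.38079833984375), 84.39976501464844) 0.006788944177516713
knob 38 [ 0.461 -0.134  0.077] [ 0.475 -0.099  0.089]
model 305 ((541.0650634765625, -280.4757080078125), (56.136146545410156, 48.98200988769531), 11.496302604675293) [0.08525484 0.09016153 0.10589864]
11 hub [ 0.50587755 -0.11365382]
13.26 hub [ 0.50051753 -0.11480585]
15 hub [ 0.49642415 -0.11583631]
knob in vise frame
38 [-0.037  0.126  0.077] [-0.027  0.162  0.089] [-0.033  0.148  0.085]
[[-0.029  0.126  0.081]
 [-0.028  0.133  0.087]
 [-0.03   0.136  0.086]
 [-0.029  0.14   0.079]
 [-0.037  0.143  0.082]
 [-0.036  0.145  0.081]
 [-0.03   0.148  0.088]
 [-0.035  0.151  0.082]
 [-0.031  0.154  0.086]
 [-0.037  0.155  0.087]
 [-0.033  0.157  0.085]
 [-0.033  0.16   0.085]
 [-0.035  0.161  0.077]]
scene 28 [-0.028  0.139  0.082] [-0.033  0.123  0.075] [-0.026  0.157  0.086]
```

```bash
cat >> h.py <<'E'
def go(p,yaw=None):
    "cm shift in tool axes and twist to take the measured TCP to p"
    o=env.get_obs(); T=R.from_euler('xyz',o['tool_rot'],degrees=True)
    d=T.inv().apply(np.array(p)-o['tool_pos'])*100
    tw=None if yaw is None else (-(yaw-o['tool_rot'][2])+180)%360-180
    print('dp',d.round(2),'twist',tw)
E
python3 -c "
from h import *
go([.45,.25,.24]); go([.469,-.105,.22],102.5)"
```

```text
dp [-28.97 -22.4   -1.8 ] twist None
dp [-46.61 -53.26   0.26] twist 50.81122165386094
```

```bash
python3 -m jog '[{"dp":[-5,-4,-1.8],"twist":0,"fingers":1},{"dp":[-10,-8,-1.8],"twist":10,"fingers":1},{"dp":[-15,-12,-1.8],"twist":20,"fingers":1},{"dp":[-20,-16,-1.8],"twist":30,"fingers":1},{"dp":[-25,-20,-1.8],"twist":40,"fingers":1},{"dp":[-29,-24,-1.8],"twist":50.8,"fingers":1},{"dp":[-32,-29,-1.8],"twist":50.8,"fingers":1},{"dp":[-35,-34,-1.8],"twist":50.8,"fingers":1}]' 20
python3 -c "
from h import *
go([.469,-.105,.22],102.5)"
```

```text
time_s: 1.1
tool_pos: [0.4519, 0.1173, 0.2403]
tool_rot: [-180.0, 0.0, 102.5]
force: [1.4, -0.7, -0.1]
grip_width: 0.087
grasp_force: 0.0
dp [-22.08  -3.13   2.03] twist -0.037630127502836785
```

```bash
python3 -m jog '[{"dp":[-22,-3.1,2],"twist":0,"fingers":1},{"dp":[-22,-3.1,2],"twist":0,"fingers":1},{"dp":[-22,-3.1,2],"twist":0,"fingers":1},{"dp":[-22,-3.1,2],"twist":0,"fingers":1},{"dp":[-22,-3.1,2],"twist":0,"fingers":1}]'
python3 - <<'E'
from h import *
c=grab('wrist'); cv2.imwrite('pics/wrist1.png',cv2.resize(c['pixels'],(768,576)))
t=grab('top'); print(env.get_obs()['tool_pos'])
E
```

```text
time_s: 1.72
tool_pos: [0.4686, -0.105, 0.2202]
tool_rot: [-180.0, 0.0, 102.1]
force: [0.4, 0.7, -0.9]
grip_width: 0.0873
grasp_force: 0.0
[ 0.46914416 -0.10114093  0.22023788]
```

View pics/wrist1.png

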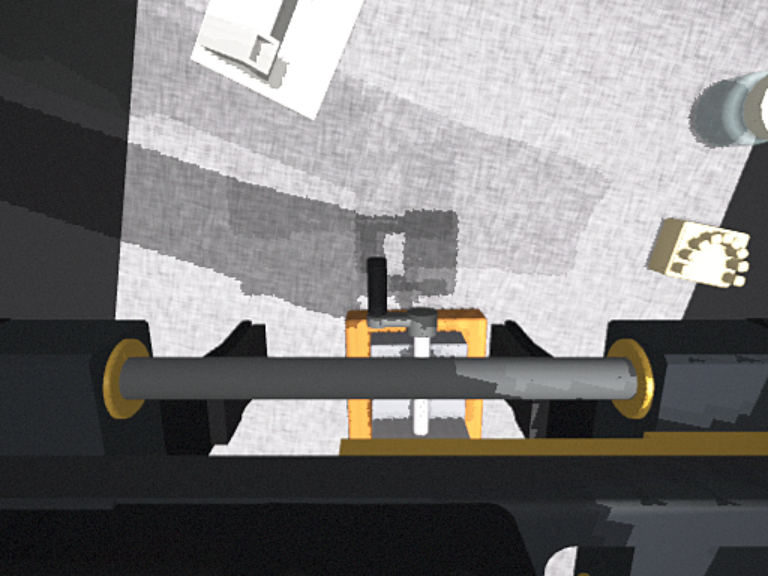

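The wrist view shows the black grip at (377,258–318), the crank arm running left to right at y≈320, the hub at (424,322) and the screw vertical in the picture. So the tool's yaw matches the vise's.

Run:
```python
from h import *
c=load('wrist'); W=cloud(c); p=c['pixels']
print('tilt', (cv2.Rodrigues(c['rvec'])[0].T@[0,0,1]).round(3), 'cam', (-cv2.Rodrigues(c['rvec'])[0].T@c['tvec'].reshape(3)).round(3))
k=W[170:207,243:262].reshape(-1,3); g=p[170:207,243:262].reshape(-1,3).max(1)
k=k[(g<75)&(k[:,2]>.06)]; print(len(k),np.median(k,0).round(4),k.min(0).round(3),k.max(0).round(3))
o=k[:,:2].mean(0); d=np.linalg.svd(k[:,:2]-o)[2][0]; print('knob dir deg',np.degrees(np.arctan2(d[1],d[0])))
# screw rod (white) direction
m=np.zeros(p.shape[:2],bool); m[222:238,270:290]=1; m[268:290,270:290]=1
s=W[m&(p.min(2)>150)&(W[...,2]>.07)&(W[...,2]<.095)]; o=s[:,:2].mean(0); d=np.linalg.svd(s[:,:2]-o)[2][0]; print('screw',len(s),o,np.degrees(np.arctan2(d[1],d[0])),np.percentile(s[:,2],90))
# riser: edges with wrist
hsv=cv2.cvtColor(p,cv2.COLOR_BGR2HSV); w=(hsv[...,0]<25)&(hsv[...,1]>130)&(abs(W[...,2]-.03)<.006); w[:200]=0;w[285:]=0
q=W[w]; print('riser',len(q))
for a in (11.5,12,12.5,13):
    y=np.array([-np.sin(np.radians(a)),np.cos(np.radians(a))]); x=np.array([y[1],-y[0]])
    X=q[:,:2]@x;Y=q[:,:2]@y; L=X<X.mean(); 
    print(a,X.min(),X.max(),Y.max(),'-> origin', ((X.min()+X.max())/2*x+(Y.max()-.1)*y).round(4),'knob in vise x,y range', (k[:,:2]@x-(X.min()+X.max())/2).mean().round(4),(k[:,:2]@y-Y.max()+.1).min().round(4),(k[:,:2]@y-Y.max()+.1).max().round(4))
    v=((X.min()+X.max())/2*x+(Y.max()-.1)*y); print('hub',v+.139*y, 'screw x',(o@x-(X.min()+X.max())/2).round(4))
```

```text
tilt [ 0.053 -0.246 -0.968] cam [ 0.454 -0.037  0.383]
456 [ 0.4698 -0.1141  0.0839] [ 0.459 -0.135  0.073] [ 0.48  -0.097  0.087]
knob dir deg -76.2654974740435
screw 356 [ 0.51923085 -0.18743431] -76.74779131112588 0.08508445159883984
riser 1508
11.5 0.4114966194639521 0.532084142313817 -0.24850821359839576 -> origin [ 0.5318 -0.2475] knob in vise x,y range -0.0342 0.1226 0.1597
hub [ 0.50408827 -0.1112424 ] screw x -0.0004
12 0.4091992188478215 0.5291397986402835 -0.2530754983584703 -> origin [ 0.5323 -0.2478] knob in vise x,y range -0.0334 0.1234 0.1605
hub [ 0.50342583 -0.11185161] screw x -0.0003
12.5 0.4068706561268964 0.5261551589224354 -0.25754235145897925 -> origin [ 0.5328 -0.2481] knob in vise x,y range -0.0326 0.1241 0.1611
hub [ 0.50275591 -0.11239015] screw x -0.0002
13 0.4045111086302434 0.5235658581092608 -0.26185987564543084 -> origin [ 0.5335 -0.2482] knob in vise x,y range -0.032 0.1246 0.1617
hub [ 0.50227777 -0.11276205] screw x -0.0003
```

```bash
python3 -c "
from h import *
go([.4692,-.1133,.0603],103.1)"
```

```text
dp [-1.2  -0.25 15.99] twist -0.594026173010036
```

```bash
python3 -m jog '[{"dp":[-1.2,-0.2,5],"twist":-0.6,"fingers":0.5},{"dp":[-1.2,-0.2,9],"twist":-0.6,"fingers":0.5},{"dp":[-1.2,-0.2,9],"twist":-0.6,"fingers":0.5},{"dp":[-1.2,-0.2,9],"twist":-0.6,"fingers":0.5}]'
python3 -c "
from h import *
go([.4692,-.1133,.0603],103.1)"
```

```text
time_s: 2.33
tool_pos: [0.4712, -0.1129, 0.132]
tool_rot: [179.9, 0.0, 103.2]
force: [-0.5, -0.1, -0.2]
grip_width: 0.0547
grasp_force: 0.0
dp [ 0.01 -0.21  7.16] twist 0.12383523135608243
```

```bash
python3 -m jog '[{"dp":[0,-0.2,4],"fingers":0.45},{"dp":[0,-0.2,7.1],"fingers":0.45},{"dp":[0,-0.2,7.1],"fingers":0.45},{"dp":[0,-0.2,7.1],"fingers":0.1},{"dp":[0,-0.2,7.1],"fingers":0.1},{"dp":[0,-0.2,7.1],"fingers":0.1},{"dp":[0,-0.2,7.1],"fingers":0.1},{"dp":[0,-0.2,7.1],"fingers":0.1}]' 15
python3 -c "
from h import *
go([.4692,-.1133,.0603],103.1)"
```

```text
dp [ 0.01 -0.21  7.16] twist 0.12383523135608243validation failed for argument at $[0]...
```

```bash
python3 -m jog '[{"dp":[0,-0.2,4],"twist":0,"fingers":0.45},{"dp":[0,-0.2,7.1],"twist":0,"fingers":0.45},{"dp":[0,-0.2,7.1],"twist":0,"fingers":0.45},{"dp":[0,-0.2,7.1],"twist":0,"fingers":0.1},{"dp":[0,-0.2,7.1],"twist":0,"fingers":0.1},{"dp":[0,-0.2,7.1],"twist":0,"fingers":0.1},{"dp":[0,-0.2,7.1],"twist":0,"fingers":0.1},{"dp":[0,-0.2,7.1],"twist":0,"fingers":0.1}]' 15
python3 -c "
from h import *
go([.4692,-.1133,.0603],103.1); print(env.get_obs()['force'])"
```

```text
time_s: 3.32
tool_pos: [0.4697, -0.1141, 0.0604]
tool_rot: [179.8, 0.0, 103.1]
force: [3.6, 1.0, 2.6]
grip_width: 0.0133
grasp_force: 15.0
dp [ 0.09 -0.03  0.01] twist 0.029324207352715348
[3.55630375 1.01218746 2.56453182]
```

```bash
python3 -m jog '[{"dp":[0,0.19,1.09],"twist":0,"fingers":0.1},{"dp":[0,0.75,2.06],"twist":0,"fingers":0.1},{"dp":[0,1.6,2.77],"twist":0,"fingers":0.1},{"dp":[0,2.64,3.15],"twist":0,"fingers":0.1}]' 15
python3 -c "
from h import *
go([.4692,-.1133,.0603],103.1); print(env.get_obs()['force'])"
```

```text
time_s: 3.82
tool_pos: [0.4957, -0.1085, 0.0287]
tool_rot: [179.9, 0.0, 103.1]
force: [-0.1, 1.1, 18.7]
grip_width: 0.0139
grasp_force: 15.0
dp [ 0.13 -2.68 -3.17] twist 0.012771247534203667
[-0.14414839  1.06331555 18.71373183]
```

```bash
python3 -m jog '[{"dp":[0,1.11,-0.1],"twist":0,"fingers":0.1},{"dp":[0,2.16,-0.48],"twist":0,"fingers":0.1},{"dp":[0,3.01,-1.19],"twist":0,"fingers":0.1},{"dp":[0,3.56,-2.16],"twist":0,"fingers":0.1}]' 15
python3 - <<'E'
from h import *
print(env.get_obs()['force'])
c=grab('wrist'); cv2.imwrite('pics/wrist2.png',c['pixels'])
E
```

```text
time_s: 4.32
tool_pos: [0.5297, -0.1002, 0.049]
tool_rot: [179.9, 0.1, 103.1]
force: [2.6, -1.8, -5.2]
grip_width: 0.0134
grasp_force: 15.0
[ 2.58046198 -1.84364029 -5.24319725]
```

View pics/wrist2.png

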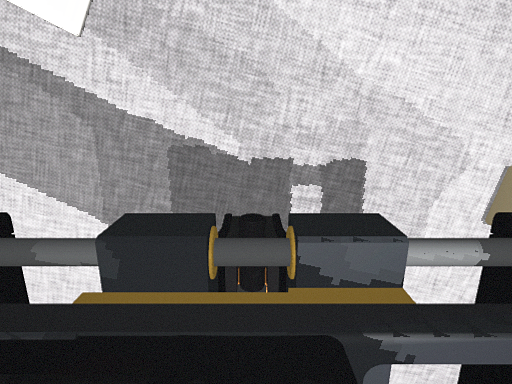

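The view shows the grip still between the pads at (252,250), and the pose matches the expected circle. I'll keep winding.

```bash
python3 -m jog '[{"dp":[0,0.19,-1.09],"twist":0,"fingers":0.1},{"dp":[0,0,-2.18],"twist":0,"fingers":0.1},{"dp":[0,-0.56,-3.15],"twist":0,"fingers":0.1},{"dp":[0,-1.41,-3.86],"twist":0,"fingers":0.1},{"dp":[0,-2.45,-4.24],"twist":0,"fingers":0.1},{"dp":[0,-3.56,-4.24],"twist":0,"fingers":0.1},{"dp":[0,-4.61,-3.86],"twist":0,"fingers":0.1},{"dp":[0,-5.46,-3.15],"twist":0,"fingers":0.1}]' 15
```

```text
time_s: 5.38
tool_pos: [0.4759, -0.1127, 0.0808]
tool_rot: [179.8, 0.1, 103.1]
force: [11.6, -1.2, -5.6]
grip_width: 0.0132
grasp_force: 15.0
```

```bash
python3 -m jog '[{"dp":[0,-0.56,0.97],"twist":0,"fingers":0.1},{"dp":[0,-0.75,2.06],"twist":0,"fingers":0.1},{"dp":[0,-0.56,3.15],"twist":0,"fingers":0.1},{"dp":[0,0,4.12],"twist":0,"fingers":0.1},{"dp":[0,0.85,4.8],"twist":0,"fingers":0.1},{"dp":[0,1.89,5.16],"twist":0,"fingers":0.1},{"dp":[0,3.01,5.16],"twist":0,"fingers":0.1},{"dp":[0,4.05,4.8],"twist":0,"fingers":0.1}]' 25
```

```text
time_s: 6.38
tool_pos: [0.5098, -0.1046, 0.0307]
tool_rot: [-179.4, -0.1, 103.0]
force: [-5.2, -5.4, -7.2]
grip_width: 0.0127
grasp_force: 25.0
```

```bash
python3 -m jog '[{"dp":[0,0.46,-0.32],"twist":0,"fingers":0.1},{"dp":[0,0.85,-0.71],"twist":0,"fingers":0.1},{"dp":[0,1.17,-1.17],"twist":0,"fingers":0.1},{"dp":[0,1.41,-1.68],"twist":0,"fingers":0.1},{"dp":[0,1.53,-2.1],"twist":0,"fingers":0.1},{"dp":[0,1.6,-2.4],"twist":0,"fingers":0.1},{"dp":[0,1.6,-2.4],"twist":0,"fingers":0.1}]' 25
python3 - <<'E'
from h import *
o=env.get_obs(); print(o['tool_pos'],o['force'])
hub=np.array([.5004,-.106,.078-.0187]); d=o['tool_pos']-hub; x=d@[.974,.227,0]; print(x,d[2],np.degrees(np.arctan2(-x,d[2]))%360+360)
E
```

```text
time_s: 7.25
tool_pos: [0.5269, -0.1005, 0.0519]
tool_rot: [-179.6, 0.1, 103.1]
force: [9.0, -4.0, -29.1]
grip_width: 0.0131
grasp_force: 25.0
[ 0.52693127 -0.10051611  0.05187603] [  8.97470542  -3.97534322 -29.06269379]
0.027086295784805467 -0.0074239743275595765 614.672446823495
```

```bash
python3 -m jog '[{"dp":[0,0,0],"twist":0,"fingers":0.5},{"dp":[0,0,0],"twist":0,"fingers":0.5},{"dp":[0,0,0],"twist":0,"fingers":0.5},{"dp":[0,0,-5],"twist":0,"fingers":0.5},{"dp":[5,0,-10],"twist":0,"fingers":0.5},{"dp":[10,0,-15],"twist":0,"fingers":0.5},{"dp":[10,0,-15],"twist":0,"fingers":0.5},{"dp":[10,0,-15],"twist":0,"fingers":0.5}]' 25
python3 - <<'E'
from h import *
c=grab('wrist'); t=grab('top')
cv2.imwrite('pics/mix.png',np.hstack([cv2.resize(c['pixels'][150:384,120:390],(400,347)),cv2.resize(t['pixels'][150:250,335:450],(400,347),interpolation=2)]))
E
```

```text
time_s: 8.25
tool_pos: [0.5077, -0.0016, 0.2073]
tool_rot: [179.9, -0.0, 103.3]
force: [0.4, -0.8, -0.6]
grip_width: 0.0434
grasp_force: 0.0
```

View pics/mix.png

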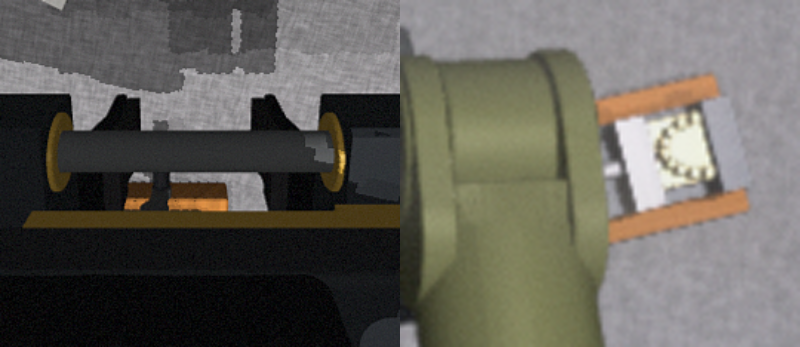

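Run:
```python
from h import *
y=np.array([-.2267,.974]);x=np.array([.974,.2267]); v=np.array([.502,-.1128])-.139*y
for n in('wrist','scene','top'):
    c=grab(n) if n=='scene' else load(n); W=cloud(c); p=c['pixels']
    L=np.dstack([(W[...,:2]-v)@x,(W[...,:2]-v)@y,W[...,2]])
    m=(L[...,1]>.126)&(L[...,1]<.165)&(abs(L[...,0])<.05)&(L[...,2]>.025)&(L[...,2]<.13)&(p.max(2)<90)
    k=L[m]; print(n,'knob',len(k),np.median(k,0).round(3) if len(k) else '')
    if n!='wrist':
        # profile along y through top of jaws
        for x0 in (-.015,0,.015,.032):
            m=(abs(L[...,0]-x0)<.006)&(L[...,1]>-.09)&(L[...,1]<.05)&(L[...,2]>.055)&(L[...,2]<.11)
            q=L[m]; q=q[np.argsort(q[:,1])]
            print(n,x0,' '.join('%d:%d'%(a*1000,b*1000) for a,b in q[::max(1,len(q)//32),1:]))
```

```text
wrist knob 97 [0.003 0.132 0.053]
scene knob 33 [0.004 0.142 0.053]
scene -0.015 -82:93 -80:97 -77:97 -74:97 -71:99 -68:97 -65:97 -62:97 -59:97 -57:86 -56:89 -53:91 -51:93 -50:109 -48:102 -47:98 -46:91 -43:90 -41:90 -39:103 -38:89 -36:105 -35:89 -34:103 -33:89 -30:97 -29:92 -28:102 -26:90 -23:99 -17:87 -9:98 -7:96 -4:98 -1:95 1:94 5:95 8:97 12:77 26:61 36:62 45:62
scene 0 -89:65 -78:99 -73:97 -68:96 -64:98 -59:97 -57:87 -52:89 -48:92 -43:90 -38:87 -34:91 -22:102 -16:94 -14:88 -5:97 0:98 3:96 6:95 11:92 13:60 16:88 18:61 21:75 24:88 25:63 27:62 30:85 32:83 33:84 36:84 39:57 41:60 43:61 45:61 47:82 49:60
scene 0.015 -89:60 -82:94 -79:96 -76:94 -73:96 -70:96 -64:97 -61:97 -58:95 -54:92 -45:89 -39:105 -34:103 -32:90 -29:90 -27:103 -26:100 -23:95 -21:91 -19:100 -17:89 -13:87 -9:96 -5:97 -1:99 0:97 4:97 8:96 11:96 14:63 18:61 21:62 26:60 30:59 33:61 37:59 41:64 46:60
scene 0.032 -89:61 -81:95 -78:88 -76:76 -73:86 -70:85 -68:55 -64:95 -62:94 -59:74 -57:68 -53:82 -49:64 -45:67 -40:56 -37:87 -33:69 -27:78 -24:63 -20:86 -15:62 -11:88 -8:56 -5:78 -2:66 0:66 3:78 6:66 10:79 15:64 24:62 35:58 43:
[... 318 characters left out ...]
2:98 -59:95 -56:92 -54:95 -51:93 -47:88 -46:93 -42:84 -38:91 -35:86 -32:88 -29:91 -21:100 -18:101 -15:107 -14:89 -10:95 -7:93 -4:95 0:98 1:101 4:96 8:92 12:97 14:95 14:92 15:83 18:59 21:83 25:83
top 0.015 -80:96 -77:101 -74:98 -70:99 -68:92 -64:95 -60:96 -57:100 -56:96 -52:90 -49:100 -45:101 -42:85 -38:93 -35:95 -31:88 -26:105 -23:96 -22:101 -19:89 -17:95 -14:91 -9:96 -7:92 -2:96 0:95 3:95 7:98 9:98 12:58 13:98 13:95 14:78 14:96 17:67
top 0.032 -80:95 -77:93 -74:92 -73:97 -68:100 -65:94 -63:93 -59:97 -58:95 -57:81 -56:60 -55:83 -55:93 -55:71 -52:61 -49:58 -45:63 -43:63 -40:63 -36:59 -33:60 -31:62 -30:59 -26:62 -22:65 -10:94 -6:97 -2:99 -1:95 2:93 6:96 8:95 11:94 12:90 13:94 13:91 14:86 14:61
```

By depth the grip is at vise x≈+4 mm and z≈46 mm, so q≈545° (9.5 rad). The jaw has only just touched, because the fingers slipped on the last stretch. I'll regrip near the bottom with more force and wind on.

```bash
python3 -c "
from h import *
go([.5039,-.1052,.0275],103.1)"
```

```text
dp [-9.78 -2.5  17.81] twist -0.119482994020359
```

```bash
python3 -m jog '[{"dp":[-5,-1.3,4],"twist":0,"fingers":0.5},{"dp":[-9.8,-2.5,8],"twist":0,"fingers":0.5},{"dp":[-9.8,-2.5,8],"twist":0,"fingers":0.5},{"dp":[-9.8,-2.5,8],"twist":0,"fingers":0.5}]' 60
python3 -c "
from h import *
go([.5039,-.1052,.0275],103.1)"
```

```text
time_s: 8.9
tool_pos: [0.5047, -0.1045, 0.1261]
tool_rot: [-179.9, -0.0, 103.0]
force: [0.3, -0.1, 1.2]
grip_width: 0.0434
grasp_force: 0.0
dp [-0.05 -0.07  9.86] twist -0.13779583595015765
```

```bash
python3 -m jog '[{"dp":[0,-0.1,5],"twist":0,"fingers":0.5},{"dp":[0,-0.1,9.8],"twist":0,"fingers":0.5},{"dp":[0,-0.1,9.8],"twist":0,"fingers":0.5},{"dp":[0,-0.1,9.8],"twist":0,"fingers":0.1},{"dp":[0,-0.1,9.8],"twist":0,"fingers":0.1},{"dp":[0,-0.1,9.8],"twist":0,"fingers":0.1},{"dp":[0,-0.1,9.8],"twist":0,"fingers":0.1},{"dp":[0,-0.1,9.8],"twist":0,"fingers":0.1}]' 60
python3 -c "
from h import *
go([.5039,-.1052,.0275],103.1)"
```

```text
time_s: 9.9
tool_pos: [0.5039, -0.1041, 0.0295]
tool_rot: [-179.9, -0.0, 103.1]
force: [-3.8, -1.0, 5.4]
grip_width: 0.0121
grasp_force: 60.0
dp [-0.11 -0.02  0.2 ] twist -0.020579211105996364
```

```bash
python3 -m jog '[{"dp":[0,0.38,-0.05],"twist":0,"fingers":0.1},{"dp":[0,0.73,-0.17],"twist":0,"fingers":0.1},{"dp":[0,1.12,-0.34],"twist":0,"fingers":0.1},{"dp":[0,1.48,-0.56],"twist":0,"fingers":0.1},{"dp":[0,1.48,-0.56],"twist":0,"fingers":0.1}]' 60
python3 -c "
from h import *
print(env.get_obs()['tool_pos'],env.get_obs()['force'])"
```

```text
time_s: 10.52
tool_pos: [0.5139, -0.1017, 0.0327]
tool_rot: [-179.4, -0.1, 103.0]
force: [-8.1, -2.3, -1.8]
grip_width: 0.0126
grasp_force: 60.0
[ 0.51390128 -0.10173762  0.03266732] [-8.07465173 -2.31347909 -1.81634124]
```

```bash
python3 -m jog '[{"dp":[0,0.4,-0.3],"twist":0,"fingers":0.1},{"dp":[0,0.8,-0.62],"twist":0,"fingers":0.1},{"dp":[0,1.06,-1.1],"twist":0,"fingers":0.1},{"dp":[0,1.33,-1.72],"twist":0,"fingers":0.1},{"dp":[0,1.33,-1.72],"twist":0,"fingers":0.1},{"dp":[0,1.33,-1.72],"twist":0,"fingers":0.1}]' 60
python3 - <<'E'
from h import *
o=env.get_obs(); print(o['tool_pos'],o['force'])
hub=np.array([.5004,-.106,.0605]); d=o['tool_pos']-hub; x=d@[.974,.227,0]; print(x,d[2],np.degrees(np.arctan2(-x,d[2]))%360+360)
E
```

```text
time_s: 11.28
tool_pos: [0.5284, -0.0982, 0.0486]
tool_rot: [-179.6, 0.0, 103.1]
force: [-0.2, -5.2, -26.3]
grip_width: 0.0125
grasp_force: 60.0
[ 0.52838488 -0.09818027  0.04863381] [ -0.16159966  -5.16732875 -26.26280978]
0.02903235202221441 -0.011866185740886971 607.7690435008003
```

```bash
python3 -m jog '[{"dp":[0,0,0],"twist":0,"fingers":0.5},{"dp":[0,0,0],"twist":0,"fingers":0.5},{"dp":[0,0,0],"twist":0,"fingers":0.5},{"dp":[0,0,-5],"twist":0,"fingers":0.5},{"dp":[5,0,-10],"twist":0,"fingers":0.5},{"dp":[10,0,-15],"twist":0,"fingers":0.5},{"dp":[10,0,-15],"twist":0,"fingers":0.5},{"dp":[10,0,-15],"twist":0,"fingers":0.5}]' 60
python3 - <<'E'
from h import *
y=np.array([-.2267,.974]);x=np.array([.974,.2267]); v=np.array([.502,-.1128])-.139*y
for n in('wrist','scene'):
    c=grab(n); W=cloud(c); p=c['pixels']
    L=np.dstack([(W[...,:2]-v)@x,(W[...,:2]-v)@y,W[...,2]])
    m=(L[...,1]>.126)&(L[...,1]<.165)&(abs(L[...,0])<.05)&(L[...,2]>.025)&(L[...,2]<.13)&(p.max(2)<90)
    k=L[m]; print(n,'knob',len(k),np.median(k,0).round(3) if len(k) else '')
E
```

```text
time_s: 12.28
tool_pos: [0.5108, 0.001, 0.204]
tool_rot: [179.7, -0.0, 103.2]
force: [-0.6, 0.2, -0.1]
grip_width: 0.0435
grasp_force: 0.0
wrist knob 128 [0.003 0.134 0.053]
scene knob 34 [0.003 0.142 0.052]
```

Run:
```python
from h import *
a=load('wrist')['pixels'][200:320,170:300]; b=load('scene')['pixels'][175:255,95:195]
cv2.imwrite('pics/mix2.png',np.hstack([cv2.resize(a,(400,369),interpolation=2),cv2.resize(b,(400,369),interpolation=2)]))
```

```text
(no output)
```

View pics/mix2.png

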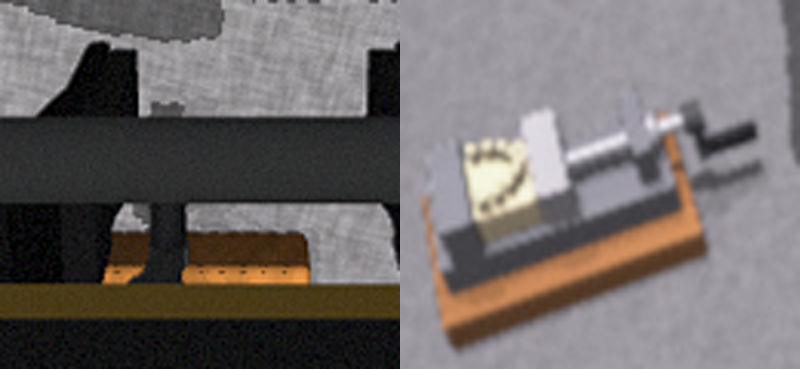

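The grip is at the bottom again, about 186° (right half: hub (690,110), grip (728,137)). So it came back on release, or the fingers slipped. I'll regrip, wind in stages and check before and after a small release.

```bash
python3 -m jog '[{"dp":[-5,-1.3,4],"twist":0,"fingers":0.5},{"dp":[-10.1,-2.8,8],"twist":0,"fingers":0.5},{"dp":[-10.1,-2.8,8],"twist":0,"fingers":0.5},{"dp":[-10.1,-2.8,8],"twist":0,"fingers":0.5}]' 60
python3 -c "
from h import *
go([.5039,-.1052,.0275],103.1)"
```

```text
time_s: 12.88
tool_pos: [0.504, -0.1061, 0.1209]
tool_rot: [-179.9, 0.0, 102.9]
force: [0.6, 0.8, 0.6]
grip_width: 0.0436
grasp_force: 0.0
dp [0.09 0.03 9.34] twist -0.18715725987902943
```

Descend and grip as before, then wind to about 215° commanded in the same call sequence.

```bash
python3 -m jog '[{"dp":[0,0,5],"twist":0,"fingers":0.5},{"dp":[0,0,9.3],"twist":0,"fingers":0.5},{"dp":[0,0,9.3],"twist":0,"fingers":0.1},{"dp":[0,0,9.3],"twist":0,"fingers":0.1},{"dp":[0,0,9.3],"twist":0,"fingers":0.1},{"dp":[0,0,9.3],"twist":0,"fingers":0.1},{"dp":[0,0,9.3],"twist":0,"fingers":0.1}]' 60
python3 -m jog '[{"dp":[0,0.38,-0.05],"twist":0,"fingers":0.1},{"dp":[0,0.9,-0.2],"twist":0,"fingers":0.1},{"dp":[0,1.3,-0.4],"twist":0,"fingers":0.1},{"dp":[0,1.7,-0.7],"twist":0,"fingers":0.1},{"dp":[0,2,-1],"twist":0,"fingers":0.1},{"dp":[0,2,-1],"twist":0,"fingers":0.1}]' 60
python3 - <<'E'
from h import *
o=env.get_obs(); print(o['tool_pos'],o['force'])
hub=np.array([.5004,-.106,.0605]); d=o['tool_pos']-hub; x=d@[.974,.227,0]; print(x,d[2],np.degrees(np.arctan2(-x,d[2]))%360+360)
a=grab('scene')['pixels'][175:255,95:195]; cv2.imwrite('pics/a.png',a)
E
python3 -m jog '[{"dp":[0,2,-1],"twist":0,"fingers":0.3},{"dp":[0,2,-1],"twist":0,"fingers":0.3},{"dp":[0,2,-1],"twist":0,"fingers":0.3}]' 60
python3 - <<'E'
from h import *
o=env.get_obs(); print(o['tool_pos'],o['force'])
b=grab('scene')['pixels'][175:255,95:195]; a=cv2.imread('pics/a.png')
cv2.imwrite('pics/mix3.png',np.hstack([cv2.resize(i,(400,320),interpolation=2) for i in(a,b)]))
E
```

```text
time_s: 13.75
tool_pos: [0.5044, -0.1052, 0.0298]
tool_rot: [-180.0, -0.0, 103.1]
force: [-4.8, -0.9, 6.6]
grip_width: 0.0121
grasp_force: 60.0
time_s: 14.5
tool_pos: [0.5188, -0.1017, 0.0361]
tool_rot: [-179.4, -0.1, 103.0]
force: [-7.6, -4.8, -8.8]
grip_width: 0.0124
grasp_force: 60.0
[ 0.51883338 -0.10167139  0.03606802] [-7.64581605 -4.84144859 -8.82441024]
0.018936704125241656 -0.024431983029134158 577.7784932483281
time_s: 14.92
tool_pos: [0.5314, -0.099, 0.0445]
tool_rot: [-178.6, -0.2, 102.9]
force: [-21.4, -5.9, -0.1]
grip_width: 0.0255
grasp_force: 11.1
[ 0.53135529 -0.09898537  0.04446268] [-21.43631117  -5.85946265  -0.05735087]
```

View pics/mix3.png

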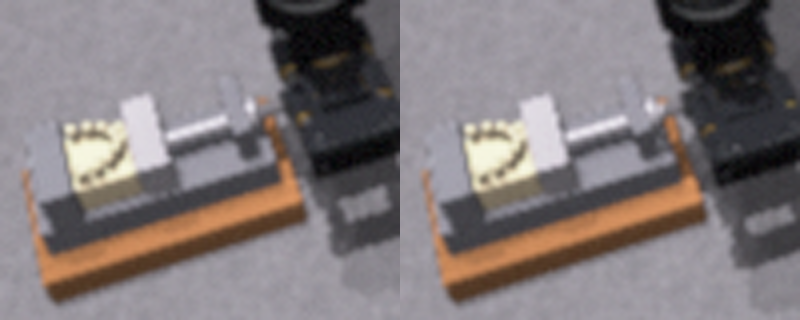

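I made a mistake there: the second call's shift added to the first. It still tells something, since the finger now pushes the knob (about x=+26 mm, q≈594°) with 21 N. I'll back off in steps and see whether the crank follows.

```bash
for i in 1 2 3; do python3 -m jog '[{"dp":[0,-0.5,0],"twist":0,"fingers":0.3},{"dp":[0,-0.5,0],"twist":0,"fingers":0.3}]' 60 | egrep 'tool_pos|force'; done
```

```text
tool_pos: [0.5287, -0.0995, 0.0455]
force: [-18.0, -6.0, -0.2]
grasp_force: 9.3
tool_pos: [0.5262, -0.1001, 0.0464]
force: [-13.6, -4.4, -0.5]
grasp_force: 7.4
tool_pos: [0.5233, -0.1007, 0.0471]
force: [-10.3, -2.9, 0.1]
grasp_force: 5.7
```

The crank does spring back while it is followed, so it settles where the spring torque equals its friction. By the screw ratio, 0.08 N m is about 60 N on the jaw. I'll let it back slowly to avoid overshoot, lowering with it.

```bash
python3 -m jog '[{"dp":[0,0,0.8],"twist":0,"fingers":0.3},{"dp":[0,-0.2,1.3],"twist":0,"fingers":0.3},{"dp":[0,-0.4,1.3],"twist":0,"fingers":0.3},{"dp":[0,-0.4,1.3],"twist":0,"fingers":0.3}]' 60 | egrep 'tool_pos|force';
for i in 1 2 3 ; do python3 -m jog '[{"dp":[0,-0.3,0],"twist":0,"fingers":0.3},{"dp":[0,-0.3,0],"twist":0,"fingers":0.3}]' 60 | egrep 'tool_pos|force'; done
```

```text
tool_pos: [0.5213, -0.1012, 0.0347]
force: [-7.9, -3.0, -0.8]
grasp_force: 4.3
tool_pos: [0.5193, -0.1017, 0.0351]
force: [-7.3, -2.3, -0.1]
grasp_force: 3.5
tool_pos: [0.5174, -0.1021, 0.0355]
force: [-5.4, -2.3, -0.5]
grasp_force: 2.9
tool_pos: [0.5157, -0.1024, 0.0359]
force: [-4.5, -2.4, -0.2]
grasp_force: 2.6
```

```bash
for i in 1 2 3 4 5 ; do python3 -m jog '[{"dp":[0,-0.3,0],"twist":0,"fingers":0.3},{"dp":[0,-0.3,0],"twist":0,"fingers":0.3}]' 60 | egrep 'tool_pos|force'; done
```

```text
tool_pos: [0.514, -0.1028, 0.0362]
force: [-2.2, -1.8, 0.6]
grasp_force: 1.5
tool_pos: [0.5113, -0.103, 0.0363]
force: [-1.2, -1.3, 0.6]
grasp_force: 0.5
tool_pos: [0.5081, -0.1037, 0.0361]
force: [0.5, -0.5, 1.0]
grasp_force: 0.0
tool_pos: [0.5047, -0.1047, 0.036]
force: [0.5, 0.4, 0.2]
grasp_force: 0.0
tool_pos: [0.5017, -0.1054, 0.0359]
force: [0.6, 0.2, 0.9]
grasp_force: 0.0
```

The crank was let back under control and the finger lost contact with the knob at about 552° (9.63 rad). Next, go up and over to the spatula.

```bash
python3 -m jog '[{"dp":[0,1,-5],"twist":0,"fingers":0.5},{"dp":[0,1,-11],"twist":0,"fingers":0.5},{"dp":[2,1,-17],"twist":0,"fingers":0.5},{"dp":[8,1,-20],"twist":-10,"fingers":0.8},{"dp":[14,2,-21],"twist":-20,"fingers":0.8},{"dp":[19,4,-21],"twist":-30,"fingers":0.8},{"dp":[23,6,-21],"twist":-40,"fingers":0.8},{"dp":[27,8,-21],"twist":-50,"fingers":0.8}]' 40
python3 -c "
from h import *
go([.53,.1815,.25],174.2)"
```

```text
time_s: 19.23
tool_pos: [0.5187, 0.1774, 0.2461]
tool_rot: [180.0, 0.0, 153.5]
force: [-0.1, -0.1, 0.0]
grip_width: 0.0689
grasp_force: 0.0
dp [-0.83  0.87 -0.39] twist -20.723474145739544
```

```bash
python3 -m jog '[{"dp":[-0.8,0.9,-0.4],"twist":-10,"fingers":0.6},{"dp":[-0.8,0.9,-0.4],"twist":-20.7,"fingers":0.6},{"dp":[-0.8,0.9,-0.4],"twist":-20.7,"fingers":0.6},{"dp":[-0.8,0.9,-0.4],"twist":-20.7,"fingers":0.6}]' 40
python3 - <<'E'
from h import *
c=grab('wrist'); W=cloud(c); p=c['pixels']; cv2.imwrite('pics/w3.png',c['pixels'])
hsv=cv2.cvtColor(p,cv2.COLOR_BGR2HSV)
m=(hsv[...,0]>5)&(hsv[...,0]<25)&(hsv[...,1]>90)&(W[...,2]>.085)&(W[...,2]<.17)&(abs(W[...,1]-.18)<.03)&(W[...,0]>.48)&(W[...,0]<.6)
q=W[m]; print(len(q)); v,u=np.nonzero(m); print(u.min(),u.max(),v.min(),v.max())
d0=np.array([.704,-.072,.707]); n=np.array([-.704,.072,.707])
print('along',np.percentile(q@d0,[1,50,99]).round(4),'normal',np.percentile(q@n,[2,25,50,75,98]).round(4))
up=q[q@n>np.median(q@n)-.004]; A=np.polyfit(up[:,0],up[:,1],1); print('line y=',A, 'yaw',np.degrees(np.arctan(A[0])),'y at .54',np.polyval(A,.54)); B=np.polyfit(up[:,0],up[:,2],1); print('slope',B,np.polyval(B,.54))
for x0 in(.51,.53,.55):
    s=q[abs(q[:,0]-x0)<.004]; print(x0,len(s),s[:,1].min(),s[:,1].max())
print(env.get_obs()['tool_pos'])
E
```

```text
time_s: 19.73
tool_pos: [0.5297, 0.1799, 0.2499]
tool_rot: [180.0, -0.0, 173.6]
force: [0.3, 0.1, 0.4]
grip_width: 0.0529
grasp_force: 0.0
1601
247 266 142 233
along [0.4005 0.459  0.5   ] normal [-0.2759 -0.2697 -0.2692 -0.2687 -0.2679]
line y= [-0.09285927  0.23451677] yaw -5.305230668223377 y at .54 0.1843727613289442
slope [ 0.99627126 -0.39993627] 0.1380502088567362
0.51 144 0.17894505524359783 0.19548551870856526
0.53 169 0.17638650400168 0.19369066551375735
0.55 200 0.17486528631678025 0.19185064939233595
[0.52970705 0.17992024 0.24997961]
```

View pics/w3.png

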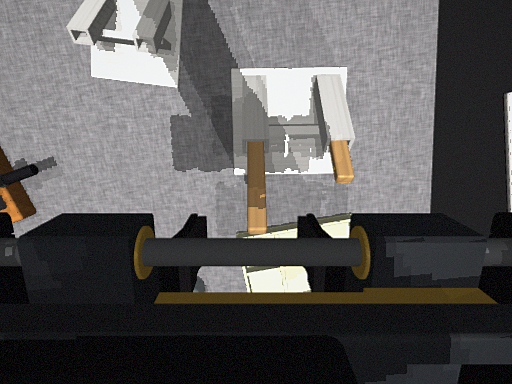

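The long handle, from (256,142) to (257,233), is the spatula; the knife is at (343,160). The grasp point is (0.540, 0.184, 0.128) and its height fits the geometry.

```bash
python3 -c "
from h import *
go([.54,.1844,.1093],174.6)"
```

```text
dp [-0.97  0.56 14.07] twist -0.9483593634710985
```

```bash
python3 -m jog '[{"dp":[-1,0.56,4],"twist":-0.9,"fingers":0.6},{"dp":[-1,0.56,8],"twist":-0.9,"fingers":0.6},{"dp":[-1,0.56,11],"twist":-0.9,"fingers":0.6},{"dp":[-1,0.56,14],"twist":-0.9,"fingers":0.6},{"dp":[-1,0.56,14],"twist":-0.9,"fingers":0.6}]' 30
python3 -m jog '[{"dp":[0,0,0],"twist":0,"fingers":0.1},{"dp":[0,0,0],"twist":0,"fingers":0.1},{"dp":[0,0,0],"twist":0,"fingers":0.1},{"dp":[0,0,0],"twist":0,"fingers":0.1},{"dp":[0,0,0],"twist":0,"fingers":0.1}]' 30
python3 -c "
from h import *
go([.54,.1844,.1093],174.6); p=env.get_obs()['tool_pos'];go(p+.12*np.array([.704,-.066,.707]))"
```

```text
time_s: 20.4
tool_pos: [0.5384, 0.1839, 0.1079]
tool_rot: [-179.9, -0.2, 174.6]
force: [0.2, -0.3, 0.1]
grip_width: 0.0519
grasp_force: 0.0
time_s: 21.02
tool_pos: [0.5406, 0.1847, 0.1104]
tool_rot: [180.0, 0.0, 174.7]
force: [0.0, -0.0, 1.9]
grip_width: 0.0177
grasp_force: 30.0
dp [ 0.06 -0.03  0.11] twist 0.11088043183028162
dp [-8.49 -0.01 -8.48] twist None
```

```bash
python3 -m jog '[{"dp":[-0.6,0,-0.6],"twist":0,"fingers":0.1},{"dp":[-1.5,0,-1.5],"twist":0,"fingers":0.1},{"dp":[-2.5,0,-2.5],"twist":0,"fingers":0.1},{"dp":[-3.6,0,-3.6],"twist":0,"fingers":0.1}]' 50
python3 -m jog '[{"dp":[-1.2,0,-1.2],"twist":0,"fingers":0.1},{"dp":[-2.4,0,-2.4],"twist":0,"fingers":0.1},{"dp":[-3.6,0,-3.6],"twist":0,"fingers":0.1},{"dp":[-4.8,0,-4.8],"twist":0,"fingers":0.1},{"dp":[-5,0,-7],"twist":0,"fingers":0.1},{"dp":[-5,0,-8],"twist":0,"fingers":0.1},{"dp":[-5,0,-8],"twist":0,"fingers":0.1}]' 50
python3 - <<'E'
from h import *
c=grab('scene'); cv2.imwrite('pics/s4.png',cv2.resize(c['pixels'][120:290,80:380],(800,453)))
E
```

```text
time_s: 21.52
tool_pos: [0.5773, 0.1812, 0.1469]
tool_rot: [180.0, 0.0, 174.7]
force: [-0.1, -0.3, -0.1]
grip_width: 0.0174
grasp_force: 50.0
time_s: 22.4
tool_pos: [0.6266, 0.1767, 0.2269]
tool_rot: [180.0, 0.1, 174.7]
force: [-0.9, -0.7, -0.6]
grip_width: 0.0178
grasp_force: 50.0
```

View pics/s4.png

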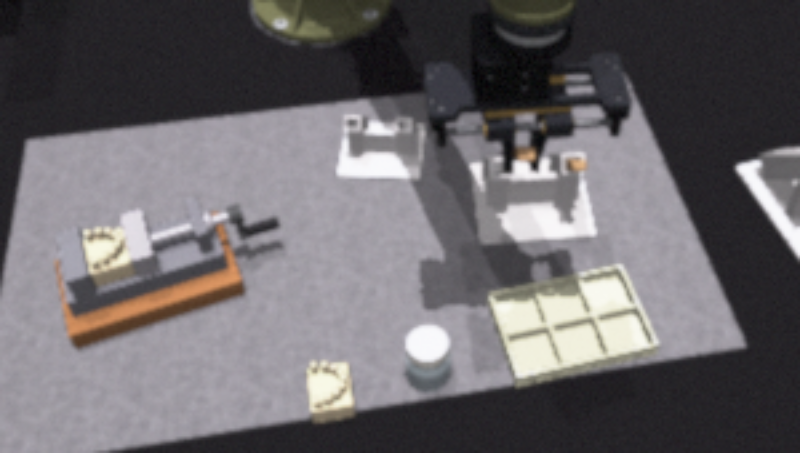

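The spatula is out of its well and in the fingers: handle end at (527,155), knife still in its well at (575,163). Next I'll find a free bench spot to swing it level.

Run:
```python
from h import *
c=load('scene'); W=cloud(c)
# occupancy: max height on 2cm grid, x .40-.74, y -.1..0.16
xs=np.arange(.36,.76,.02); ys=np.arange(.16,-.12,-.02)
print('x\\y  ',' '.join('%4d'%(y*100) for y in ys))
for x in xs:
    r=[]
    for y in ys:
        m=(abs(W[...,0]-x)<.01)&(abs(W[...,1]-y)<.01)
        r.append('%4d'%(np.nanpercentile(W[...,2][m],90)*1000) if m.sum()>2 else '   .')
    print('%.2f '%x,' '.join(r))
# spatula steel/handle below fingers: points near expected blade line
o=env.get_obs()['tool_pos']+[0,0,.0187]; d=np.array([.704,-.066,.707])
L=W-o; s=L@d; r=np.linalg.norm(L-s[...,None]*d,axis=-1); m=(r<.014)&(s<-.03)&(s>-.17); print('blade pts',m.sum(),np.sort(s[m])[:3],np.sort(s[m])[-3:])
```

```text
x\y     16   14   12   10    8    6    4    2    0   -1   -3   -5   -7   -9  -11
0.36     6    6    7   56   46   43   43   67   65    5    5    5    6    5    5
0.38     5    6    6   32   73   10   10   12   10    7    5    5    5    5    5
0.40     6    5    5    8   10    9    9    9    9    6    6    5    4    6    5
0.42    10    5    5  619    8    8    5    5    5    5    5    5    5    6    5
0.44     8    5    6  630    5    5    5    5    6    5    6    5    5    5    5
0.46     9    5    5  636    5    5    6    4    5    6    5    5    4    5    4
0.48     9    4  646  641    5    5    4    5    5    5    5    5    5    4    4
0.50    11    4  650  634    5    5    5    5    5    6    5    6    5   55   54
0.52   658  657  649    4    4    5    5    4    5    5    5    6    6    5   51
0.54   656  654  642    5    5    4    5    6    5    6    5    5    5    4    5
0.56   652  649  635    5    5    5    5    4    5    4    5    5    6    5    5
0.58   648  644  634  341  340    5    5    5    5    5    4    6    5    5    5
0.60   644  644  638  341  340    4    5    4    4    5    5    4    4    5    5
0.62   637  642  622  342  342    5    5    6    3    4    5    6    5    6    4
0.64   635  634  605  341  341    5    5    6    5    5    4    5    4    4    5
0.66   618  627  397  339  339    .    5    4    5    4    4    5    5    5    4
0.68   610  610    5    4    2    .    4    5    5    5    4    4    4    5    4
0.70    22   21    4    4   67   67   68    5    5    4   33   43   13    5    5
0.72    24    7    4    5   68   68   67    4    5    6   44   31   30    5    5
0.74    23    5    4    5   46   64   57    5    5    5   42   43   29    4    4
blade pts 4 [-0.15372468 -0.14702911 -0.12238537] [-0.14702911 -0.12238537 -0.12058135]
```

```bash
python3 -c "
from h import *
go([.575,.03,.10])"
```

```text
dp [  3.73 -15.08  12.59] twist None
```

```bash
python3 -m jog '[{"dp":[0,-5,0],"twist":0,"fingers":0.1},{"dp":[1,-10,1],"twist":0,"fingers":0.1},{"dp":[3,-15,4],"twist":0,"fingers":0.1},{"dp":[3.7,-15,8],"twist":0,"fingers":0.1},{"dp":[3.7,-15,11],"twist":0,"fingers":0.1},{"dp":[3.7,-15,12.5],"twist":0,"fingers":0.1},{"dp":[3.7,-15,12.5],"twist":0,"fingers":0.1}]' 50
python3 - <<'E'
from h import *
o=env.get_obs(); g=o['tool_pos']+[0,0,.0187]; print(g,o['force'])
for n in('scene','wrist','top'):
    W=cloud(grab(n)); L=W-g; m=(abs(L[...,1]-(-.09*L[...,0]))<.012)&(L[...,0]<-.03)&(L[...,0]>-.16)&(W[...,2]>.012)&(W[...,2]<.12); q=L[m]; print(n,len(q))
    if len(q)>4: 
        B=np.polyfit(q[:,0],q[:,2],1); print(B,'angle',np.degrees(np.arctan(B[0])),q[:,0].min(),q[:,2].min())
E
```

```text
time_s: 23.32
tool_pos: [0.5745, 0.0308, 0.0999]
tool_rot: [-179.9, -0.1, 174.7]
force: [-0.0, -0.4, -0.6]
grip_width: 0.0178
grasp_force: 50.0
[0.57449441 0.0308164  0.11858212] [-0.00150095 -0.44994292 -0.5855457 ]
scene 7
[0.99221055 0.01378525] angle 44.775977445331534 -0.06416986389947643 -0.05016018124031758
wrist 3116
[1.12961312 0.0149079 ] angle 48.48285587779965 -0.10834820502200537 -0.10647910415379598
top 177
[1.11472993 0.01576317] angle 48.105409592445206 -0.10881927025337151 -0.10469211396376649
```

```bash
python3 -m jog '[{"dp":[0,0,1.2],"twist":0,"fingers":0.1},{"dp":[-0.9,0,2.2],"twist":0,"fingers":0.1},{"dp":[-1.7,0,3.2],"twist":0,"fingers":0.1},{"dp":[-2.4,0,4.3],"twist":0,"fingers":0.1},{"dp":[-3,0,5.5],"twist":0,"fingers":0.1},{"dp":[-3.5,0,6.7],"twist":0,"fingers":0.1},{"dp":[-3.9,0,7.9],"twist":0,"fingers":0.1},{"dp":[-4.2,0,9],"twist":0,"fingers":0.1}]' 20
python3 -m jog '[{"dp":[-0.1,0,0.3],"twist":0,"fingers":0.1},{"dp":[-0.1,0,0.4],"twist":0,"fingers":0.1},{"dp":[-0.1,0,0.4],"twist":0,"fingers":0.1},{"dp":[-0.1,0,0.4],"twist":0,"fingers":0.1}]' 20
python3 - <<'E'
from h import *
o=env.get_obs(); g=o['tool_pos']+[0,0,.0187]; print(g,o['force'])
W=cloud(grab('wrist')); L=W-g; m=(abs(L[...,1]-(-.09*L[...,0]))<.006)&(L[...,0]<-.02)&(L[...,0]>-.2)&(W[...,2]<.12); q=L[m]
for a in np.arange(-.2,-.02,.02):
    s=q[abs(q[:,0]-a)<.01]; print(a.round(2),len(s),np.median(s[:,2]+g[2]).round(4) if len(s) else '')
E
```

```text
time_s: 24.48
tool_pos: [0.6166, 0.0269, 0.0098]
tool_rot: [-180.0, -0.1, 174.7]
force: [-1.0, -0.1, 1.7]
grip_width: 0.018
grasp_force: 20.0
time_s: 24.98
tool_pos: [0.6183, 0.0268, 0.0074]
tool_rot: [180.0, 0.0, 174.7]
force: [-1.1, -0.6, 0.2]
grip_width: 0.0182
grasp_force: 20.0
[0.61830503 0.02680069 0.02607607] [-1.1030399  -0.60331919  0.23359917]
-0.2 0 
-0.18 0 
-0.16 0 
-0.14 0 
-0.12 539 0.0098
-0.1 1004 0.012
-0.08 1063 0.02
-0.06 1015 0.023
-0.04 1770 0.0273
```

It pivots as planned, now about 10° from level. A little lower, then grip hard and lift.

```bash
python3 -m jog '[{"dp":[-0.05,0,0.25],"twist":0,"fingers":0.1},{"dp":[-0.05,0,0.45],"twist":0,"fingers":0.1},{"dp":[-0.05,0,0.45],"twist":0,"fingers":0.1}]' 20
python3 -m jog '[{"dp":[0,0,0],"twist":0,"fingers":0.1},{"dp":[0,0,0],"twist":0,"fingers":0.1},{"dp":[0,0,0],"twist":0,"fingers":0.1},{"dp":[0,0,-1],"twist":0,"fingers":0.1},{"dp":[0,0,-4],"twist":0,"fingers":0.1},{"dp":[0,0,-9],"twist":0,"fingers":0.1},{"dp":[0,0,-15],"twist":0,"fingers":0.1},{"dp":[0,0,-19],"twist":0,"fingers":0.1}]' 60
cat > m.py <<'E'
from h import *
o=env.get_obs(); g=o['tool_pos']+[0,0,.0187]; print(g,o['grip_width'])
for n in('wrist','top'):
    W=cloud(grab(n)); L=W-g; m=(abs(L[...,1]-(-.09*L[...,0]))<.006)&(L[...,0]<-.03)&(L[...,0]>-.2)&(abs(L[...,2])<.06); q=L[m]; print(n,len(q),q[:,0].min() if len(q) else '')
    for a in np.arange(-.17,-.02,.02):
        s=q[abs(q[:,0]-a)<.01]; print(a.round(2),len(s),np.median(s[:,2]).round(4) if len(s) else '')
E
python3 m.py
```

```text
time_s: 25.4
tool_pos: [0.6192, 0.0267, 0.0025]
tool_rot: [180.0, 0.1, 174.7]
force: [0.6, -0.2, 1.3]
grip_width: 0.018
grasp_force: 20.0
time_s: 26.4
tool_pos: [0.6192, 0.0264, 0.196]
tool_rot: [179.9, 0.2, 174.7]
force: [1.1, -0.0, -0.3]
grip_width: 0.0176
grasp_force: 60.0
[0.61919351 0.02641541 0.21474952] 0.017587715069556524
wrist 4711 -0.11975688245643634
-0.17 0 
-0.15 0 
-0.13 0 
-0.11 1075 -0.0133
-0.09 1078 -0.0061
-0.07 1068 -0.0032
-0.05 1005 -0.0006
-0.03 485 0.0013
top 233 -0.14927806126160525
-0.17 0 
-0.15 18 -0.0139
-0.13 38 -0.0108
-0.11 38 -0.009
-0.09 39 -0.0042
-0.07 40 0.0014
-0.05 40 0.0044
-0.03 20 0.0064
```

The spatula is held about 7–8° from level, tip 150 mm from the grasp. Now carry it over to the model.

```bash
python3 -c "
from h import *
go([.6905,-.297,.178]); print(env.get_obs()['qpos'])"
```

```text
dp [ -9.84 -31.57   2.07] twist None
[-31.07974865  16.60462338  32.03169318  90.90601512  -9.15269872
  74.54665879  86.93368484]
```

```bash
python3 -m jog '[{"dp":[-0.6,-2,0],"twist":0,"fingers":0.1},{"dp":[-2,-6,0],"twist":0,"fingers":0.1},{"dp":[-3.5,-11,0],"twist":0,"fingers":0.1},{"dp":[-5,-16,0],"twist":0,"fingers":0.1},{"dp":[-6.5,-21,0],"twist":0,"fingers":0.1},{"dp":[-8,-26,0.5],"twist":0,"fingers":0.1},{"dp":[-9.3,-30,1.5],"twist":0,"fingers":0.1},{"dp":[-9.8,-31.6,2],"twist":0,"fingers":0.1}]' 60
python3 -m jog '[{"dp":[0,0,0],"twist":0,"fingers":0.1},{"dp":[0,0,0],"twist":0,"fingers":0.1},{"dp":[0,0,0],"twist":0,"fingers":0.1},{"dp":[0,0,0],"twist":0,"fingers":0.1}]' 60
python3 m.py
python3 - <<'E'
from h import *
y=np.array([-.2267,.974]);x=np.array([.974,.2267]); v=np.array([.502,-.1128])-.139*y
for n in('scene','top'):
    c=grab(n); W=cloud(c); p=c['pixels']
    L=np.dstack([(W[...,:2]-v)@x,(W[...,:2]-v)@y,W[...,2]])
    m=(L[...,1]>.126)&(L[...,1]<.165)&(abs(L[...,0])<.05)&(L[...,2]>.025)&(L[...,2]<.13)&(p.max(2)<90)
    k=L[m]; print(n,'knob',len(k),np.median(k,0).round(4) if len(k) else '')
    hsv=cv2.cvtColor(p,cv2.COLOR_BGR2HSV)
    m=(hsv[...,0]>15)&(hsv[...,0]<40)&(hsv[...,2]>120)&(hsv[...,1]>25)&(W[...,2]>.07)&(W[...,2]<.115)&(abs(L[...,0])<.05)&(L[...,1]<0)&(L[...,1]>-.08); q=W[m]
    print(n,'model',len(q),((q.min(0)+q.max(0))/2).round(4),cv2.minAreaRect((q[:,:2]*1000).astype(np.float32)))
E
```

```text
time_s: 27.5
tool_pos: [0.6852, -0.3003, 0.1704]
tool_rot: [-179.9, -0.2, 174.5]
force: [0.3, -0.4, -1.2]
grip_width: 0.0179
grasp_force: 60.0
time_s: 28.0
tool_pos: [0.6877, -0.2954, 0.1731]
tool_rot: [180.0, 0.1, 174.8]
force: [-0.1, 0.8, -0.7]
grip_width: 0.0174
grasp_force: 60.0
[ 0.6876625  -0.29543997  0.19180123] 0.0173909879925468
wrist 4745 -0.11991059801221082
-0.17 0 
-0.15 0 
-0.13 0 
-0.11 1077 -0.0132
-0.09 1066 -0.0061
-0.07 1083 -0.0031
-0.05 1034 -0.0006
-0.03 485 0.0013
top 228 -0.151394208003233
-0.17 0 
-0.15 22 -0.0173
-0.13 35 -0.014
-0.11 35 -0.0122
-0.09 38 -0.0058
-0.07 37 -0.0032
-0.05 40 -0.0015
-0.03 21 0.0007
scene knob 34 [0.0053 0.1423 0.0526]
scene model 2 [ 0.5282 -0.3064  0.0913] ((528.242919921875, -306.3743591308594), (1.621375560760498, 0.0), -108.668212890625)
top knob 52 [0.0018 0.1439 0.0531]
top model 263 [ 0.541  -0.2825  0.0951] ((541.46337890625, -282.94622802734375), (54.954673767089844, 45.70927810668945), 11.97008228302002)
```

The tip is within about 5 mm of the model's centre and about 7 cm above the teeth. The crank is still at its settled angle and the spatula hasn't drooped. One more pause to settle, then hand in.

```bash
python3 -m jog '[{"dp":[0,0,0],"twist":0,"fingers":0.1},{"dp":[0,0,0],"twist":0,"fingers":0.1},{"dp":[0,0,0],"twist":0,"fingers":0.1},{"dp":[0,0,0],"twist":0,"fingers":0.1},{"dp":[0,0,0],"twist":0,"fingers":0.1},{"dp":[0,0,0],"twist":0,"fingers":0.1},{"dp":[0,0,0],"twist":0,"fingers":0.1},{"dp":[0,0,0],"twist":0,"fingers":0.1}]' 60
python3 -c "
from h import *
print(abs(env.get_obs()['joint_velocities']).max()); print(env.sign_off())"
```

```text
time_s: 29.2
tool_pos: [0.6871, -0.2969, 0.1725]
tool_rot: [180.0, 0.0, 174.7]
force: [-0.4, -0.9, -0.0]
grip_width: 0.0173
grasp_force: 60.0
0.1236800743350432
the job is handed in; nothing more can be done
None
```

I handed the job in at 29.2 s with the spatula held about 7° from level, its tip roughly 5 mm off the clamped model's centre and 7 cm above the teeth; the jaw's grip force at the end is unconfirmed, because the crank sprang back from about 10.6 to 9.6 rad when released and I could only infer from the screw ratio that it still exceeds 6 N.

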